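Clear the offcuts, then work the sagging bolt and hold the cage gate ajar

TASK

Put the two wooden offcuts lying in front of the jar cage into the scrap tray, so that nothing is left in the way of the gate. Then take the upright knob of the sagging barrel bolt on top of the gate, lift it so that the nose rides over the bent keeper while you pull the bolt all the way back towards the hinge, and swing the gate towards you until it stands about 40 degrees open. Finish while still gripping the knob, holding the gate still there against its closing spring, and leave the jars, tape roll and stapler where they are.

Things in the scene. Friction and masses are not known exactly. Their poses are not given: they have to be found in the camera images.
- offcut_a: wooden batten offcut, 26 x 57 x 26 mm (its own x, y, z), about 30 g, with a half-lap end: 26 mm high from y = -28 to +8 mm, only 13 mm high from y = +8 to +29 mm. Lies on the table in front of the gate's right half. Origin at the centre of the underside; take it across its 26 mm width (along its x) near y = -10 mm
- offcut_b: second offcut, same shape and size and frame as offcut_a; lies in front of the left half of the gate
- scrap_tray: fixed open grey plastic tray, 160 x 160 mm and 55 mm high outside, walls 4 mm; origin at the centre of the underside. It stands on the left part of the table
- cage: fixed low jar cage of steel posts and bars, 170 mm deep (x), 290 mm wide (y), posts 150 mm high. Origin at the centre of its underside; x points from the gate to the back, y to the left seen from the front. The gate closes the front at x = -75 mm, hinged at the right (y = -123 mm); the keeper stands on the left front post (y = +135 mm)
- hinge (a point): point on the gate's vertical hinge axis at the height at which to take the bolt's knob (211 mm above the table)
- gate (a joint): angle of the gate, rad: 0 shut, grows as its free (left) edge swings out towards the robot, anticlockwise seen from above; stop at 1.2. A spring pulls it shut (0.12 N m when shut, 0.26 N m at 0.7 rad)
- bolt_slide (a joint): how far the bolt is drawn back towards the hinge, m: 0 home in the keeper, stop at 0.045; its nose is out of the keeper from about 0.030 on. Friction about 1.2 N; it stays where it is left
- bolt: barrel bolt, about 150 g: 10 mm steel rod 199 mm long along the top of the gate, axis 172 mm above the table. Origin at its rear end on the axis, y along the rod to the nose, z up. The nose (last 14 mm) hangs 18 mm below the axis, so at rest it is caught 13 mm below the lip's top and the bolt cannot be pulled; while it is in the keeper the gate cannot swing
- knob (a point): point to grip on the bolt's upright round steel knob, 85 mm from the bolt's rear end: 16 mm in diameter, standing from the rod up to a 20 mm cap; the point is 39 mm above the rod's axis and 15 mm below the knob's top. Both bolt guides beside it stay below 200 mm above the table
- jar_left: glass jar 69 mm in diameter, 112 mm high, standing in the cage on the left; origin at the centre of its underside; leave alone
- jar_right: same kind of jar standing in the cage on the right; leave alone
- tape_roll: brown roll of parcel tape, 66 mm across, 48 mm high, on the table between the tray and the cage; origin at the centre of its underside; leave alone
- stapler: grey stapler, 32 x 137 x 44 mm, right of the work; origin at the centre of its underside; leave alone
- keeper (a point): middle of the top edge of the keeper's bent-up lip, 167 mm above the table. The lip, 4 mm thick, stands on the gate side of the keeper between two upright cheeks 24 mm apart that reach 206 mm above the table; the bolt rests across it
- nose (a point): middle of the underside of the bolt's dropped nose. The rod tips up freely about its rear end by 0.13 rad at most (only its weight resists) and drops again when not held up. The nose clears the lip from about 0.075 rad (6.5 mm of lift at the knob); full tip is 11 mm of lift at the knob

How it is judged:
On the way, in this order (a step that is already met when the one before it is completed fails the run):
1. both offcuts lie in the scrap tray, let go (x of offcut_a in the frame of scrap_tray between -0.075 and 0.075 m and y of offcut_a in the frame of scrap_tray between -0.075 and 0.075 m and height (world z) of each of offcut_a, offcut_b below 0.042 m and linear speed of each of offcut_a, offcut_b below 0.05 m/s and x of offcut_b in the frame of scrap_tray between -0.075 and 0.075 m and y of offcut_b in the frame of scrap_tray between -0.075 and 0.075 m and contact force between the fingers and offcut_a below 0.1 N and contact force between the fingers and offcut_b below 0.1 N), for 0.2 s.
2. the bolt is drawn out of the keeper with the fingers on the bolt while the gate is still shut (value of joint bolt_slide above 0.029 m and value of joint gate below 0.12 rad and contact force between the fingers and bolt above 0.5 N), for 0.05 s.
At the end, for the whole second after the job is handed in: both offcuts rest inside the scrap tray; the bolt is drawn back at least 29 mm; the gate stands still between 30 and 50 degrees (0.52 to 0.88 rad) open while the fingers still grip the bolt (more than 1 N) (x of offcut_a in the frame of scrap_tray between -0.075 and 0.075 m and y of offcut_a in the frame of scrap_tray between -0.075 and 0.075 m and height (world z) of each of offcut_a, offcut_b below 0.042 m and linear speed of each of offcut_a, offcut_b below 0.05 m/s and x of offcut_b in the frame of scrap_tray between -0.075 and 0.075 m and y of offcut_b in the frame of scrap_tray between -0.075 and 0.075 m and value of joint gate between 0.52 and 0.88 rad and velocity of joint gate between -0.05 and 0.05 rad/s and value of joint bolt_slide above 0.029 m and contact force between the fingers and bolt above 1 N); the arm keeps its last pose, push and grip.
It fails at once if a jar, the tape roll or the stapler is moved more than 25 mm (distance of any of jar_left, jar_right, tape_roll, stapler from where it was at the start of the episode above 0.025 m).
It also fails if it takes over 72 s, if anything falls off the work surface, if the arm or the gripper's body presses on something with over 40 N, if the wrist force passes 120 N, or if a joint passes its speed limit or range.

ROBOT

A 6-joint arm with a two-finger parallel gripper is mounted at the origin on a cart in front of the work surface, level with it; the furniture and walls round the work are solid. World frame = base frame: x ahead of the robot, y to its left, z up, the work surface at z = 0. Lengths are in m, angles in rad, forces in N, time in s.
With the tool pointing down it reaches from about 0.375 to 0.975 m from the base axis. Payload 3.8 kg.
Tool frame: the origin (TCP) lies at the very end of the fingers, on their centre line; the grasp point (between the pads) lies ctrl.grip_point_offset behind it (ctrl.grip_point_offset is the distance from the TCP to the grasp point, in m); z points along the fingers, y is the direction in which the jaws open and shut (so a half turn about z gives the same grasp; the last joint's range is limited). The gripper opens to 85 mm and grips with 20 to 120 N. Pads are 22 mm wide; open, the fingers measure 114 mm over their backs; the gripper's body (76 mm by 85 mm) begins 54 mm behind the grasp point. The pads swing forward as they close: fully open they stand 13 mm farther back than shut.
Start: joints at [-1.187, 0.264, 1.604, -0, 1.274, -0.037], TCP at [0.276, -0.616, 0.231] pointing down, gripper open.
Joint ranges: [-2.63, 2.63], [-0.94, 2.18], [0.31, 2.57], [-1.31, 4.45], [0, 2.66], [-2.55, 2.55]. Speed limits (rad/s): [2.57, 2.57, 3.14, 3.14, 3.14, 3.14].

INTERFACE

Orientations are given as a rotation vector (axis times angle).
In Python, from bench import ctrl, read_camera, camera_params gives the robot as it stands.
- The arm moves only by the tool step_arm, never from a script. Its argument "deltas" is a list of rows, each a list of 3 entries, a list of its own where there are three numbers: the shift along the world's x, y, z in cm, then the turn, a rotation vector about the world's x, y, z in degrees, then the opening, from 0 (shut) to 1 (fully open). A call has 1 to 8 rows; each row is the pose to reach, as a shift and turn from the pose commanded when the call began; what a row does not reach only later rows make up. A row lasts 1/12 s, in which the tool goes at most 41.7 mm and 7.16 degrees, less where a joint would pass 70% of its speed; a pose out of reach is approached as far as the arm can. A call with a gripper value outside its range is refused whole. The fingers move at their own pace and stop on an object; "grip_force" is the grip in N (left out, the last holds). Time passes only in rows, so rows that repeat a pose let the fingers close. It gives the time, the measured TCP pose, the force and the opening at its end, in the units of the state.
- ctrl.read_state(): the state, without advancing time (a new reading comes with each control period).
- read_camera(name): name is "scene" or "side" or "wrist"; returns the picture (400x640x3 uint8, red, green, blue); there is no depth.
- camera_params(name): a dict with "fx", "fy", "cx", "cy" (pixels), "R" (3x3) and "t" (3): a world point X has camera coordinates R X + t; the wrist camera has in their place "tool_from_camera" (4x4, takes a point from camera to tool coordinates, whose origin is the TCP and whose axes are the flange's). Camera axes: x right, y down, z forward; pixel columns grow to the right and rows downward; lengths in m; the calibration is good to about 2 mm. A picture is of the moment at which its call begins: read the wrist's pose just before it. camera_params takes no time and is no camera call.
- ctrl.sign_off(): hands the job in, once; it reports no verdict.
The state is a dict: "t": time; "joint_positions": joint angles; "dq": joint speeds; "tau": joint torques, N m; "ee_pos": TCP position; "orientation": TCP orientation; "ft_force": force on the tool from outside, world axes, zero at the start; "torque": the same for the moment, N m; "width": finger opening in m.
Only numpy, scipy, OpenCV 4.12 (cv2) and the standard library are available. Lean on these libraries where they do the work, as an engineer would, in place of code of your own. Each camera call takes 0.05 s, during which the arm holds its last target.

## Working session

There is one attempt and no reset: what is moved stays moved. The work goes in short steps, Python scripts to look and compute and a tool call to move; the robot and the scene stay as the last step left them, time stands still between calls to the robot, and variables do not carry over. Pictures are saved under pics/ and viewed, and the job is handed in when it is done.

Besides the shell and the picture viewer there is one more tool, called after "Call:" in YAML: its name, and indented under it one key for each argument. step_arm: Moves the arm, as the interface text tells. Its arguments: {"type":"object","properties":{"deltas":{"type":"array","items":{"type":"array"}},"grip_force":{"type":"number"}},"required":["deltas"]}

```bash
ls; mkdir -p pics
python3 - <<'E'
from bench import ctrl, read_camera, camera_params
import cv2
print(ctrl.read_state(), ctrl.grip_point_offset)
for n in ["scene","side"]:
    im=read_camera(n); cv2.imwrite(f"pics/{n}0.png",im[:,:,::-1]); print(n,camera_params(n))
print(camera_params("wrist"))
E
```

```text
pics
{'t': 0.0, 'joint_positions': array([-1.18687018e+00,  2.64750986e-01,  1.60538235e+00, -1.61266431e-05,
        1.27373229e+00, -3.68845375e-02]), 'dq': array([-0.00088607, -0.00153708, -0.000388  , -0.00067625,  0.00118082,
        0.00092647]), 'tau': array([ 2.43269198e-03, -5.15108943e+01, -3.67317331e+01,  1.26094819e-04,
        1.28230458e-02, -8.48673238e-06]), 'ee_pos': array([ 0.27546098, -0.61541768,  0.22995901]), 'orientation': array([-3.07012055e+00, -6.55681701e-01,  6.39824898e-04]), 'ft_force': array([-0.28959878,  0.00143259, -0.90299489]), 'torque': array([ 0.02914138, -0.00209752, -0.00671983]), 'width': 0.08536488120794541} 0.0187
scene {'fx': 482.5448597215862, 'fy': 482.5448597215862, 'cx': 317.6297344891618, 'cy': 195.90304423782666, 'R': array([[ 0.67160036, -0.74047629,  0.02545226],
       [-0.347757  , -0.34537139, -0.87165571],
       [ 0.65423087,  0.57655309, -0.48945736]]), 't': array([-0.51008788,  0.25923369,  1.38664374])}
side {'fx': 515.1286658603437, 'fy': 515.1286658603437, 'cx': 323.70452488330386, 'cy': 190.13074351644784, 'R': array([[ 0.93281538, -0.3600218 , -0.01548473],
       [-0.23663093, -0.57956994, -0.77981055],
       [ 0.27177431,  0.73108344, -0.62582405]]), 't': array([-0.55779193,  0.11581599,  1.77782019])}
{'fx': 343.54995136805394, 'fy': 343.54995136805394, 'cx': 320.71740014548897, 'cy': 206.68573942924485, 'tool_from_camera': array([[-1.39583556e-03, -9.54678161e-01, -2.97636793e-01,
         7.57794032e-02],
       [ 9.99998956e-01, -1.22132164e-03, -7.72300378e-04,
         1.22688805e-03],
       [ 3.73788049e-04, -2.97637560e-01,  9.54678869e-01,
        -1.42119069e-01],
       [ 0.00000000e+00,  0.00000000e+00,  0.00000000e+00,
         1.00000000e+00]])}
```

View pics/scene0.png

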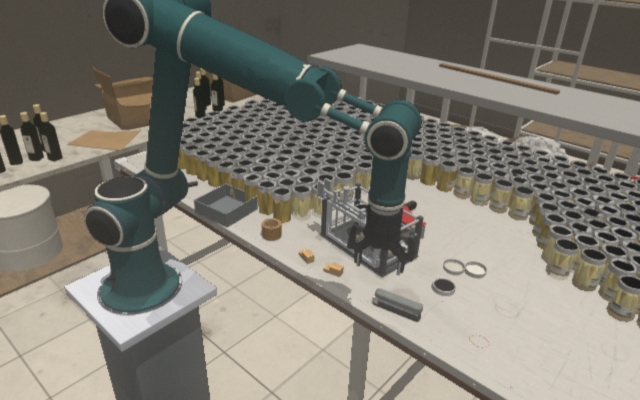

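View pics/side0.png

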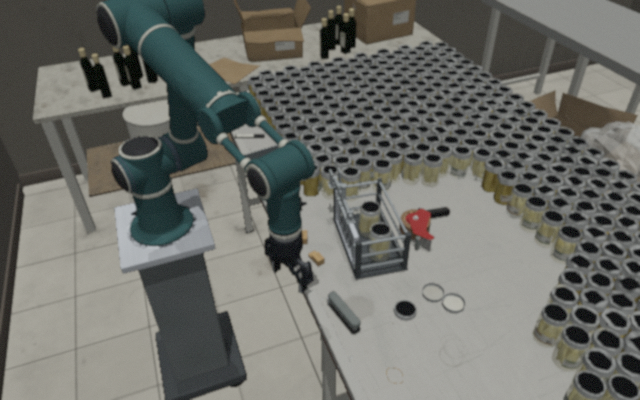

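The scene view shows the tray at about (226,204), the tape roll at (272,229), the offcuts at (307,256) and (334,269), the cage at about (370,230) and the stapler at (398,303). The arm hides part of the cage. Next I'll convert these pixels to positions and enlarge the crops.

```bash
cat > h.py <<'E'
import numpy as np, cv2
from scipy.spatial.transform import Rotation as Rot
def ray(cp,u,v,z,pose=None):
    d=np.array([(u-cp['cx'])/cp['fx'],(v-cp['cy'])/cp['fy'],1])
    if pose is None:
        R=np.array(cp['R']);t=np.array(cp['t']); c=-R.T@t; w=R.T@d
    else:
        T=np.array(cp['tool_from_camera']);Q=Rot.from_rotvec(pose[1]).as_matrix()
        c=Q@T[:3,3]+pose[0]; w=Q@T[:3,:3]@d
    return c+w*(z-c[2])/w[2]
def proj(cp,X,pose=None):
    X=np.array(X,float)
    if pose is None: p=np.array(cp['R'])@X+np.array(cp['t'])
    else:
        T=np.array(cp['tool_from_camera']);Q=Rot.from_rotvec(pose[1]).as_matrix()
        p=T[:3,:3].T@(Q.T@(X-pose[0])-T[:3,3])
    return np.array([cp['fx']*p[0]/p[2]+cp['cx'],cp['fy']*p[1]/p[2]+cp['cy']])
def crop(im,x0,y0,w,h,s,name):
    c=cv2.resize(im[y0:y0+h,x0:x0+w],None,fx=s,fy=s,interpolation=cv2.INTER_CUBIC); cv2.imwrite(name,c)
E
python3 - <<'E'
from h import *
from bench import camera_params
cp=camera_params('scene')
for n,p,z in [('tray',(226,200),.055),('tape',(272,222),.048),('b',(307,256),.02),('a',(334,269),.02),('stap',(398,303),.02)]: print(n,ray(cp,*p,z).round(3))
im=cv2.imread('pics/scene0.png'); crop(im,180,160,270,170,2.9,'pics/s0c.png')
im=cv2.imread('pics/side0.png'); crop(im,260,150,200,150,4,'pics/d0c.png')
E
```

```text
tray [0.426 0.14  0.055]
tape [ 0.448 -0.075  0.048]
b [ 0.42  -0.263  0.02 ]
a [ 0.429 -0.366  0.02 ]
stap [ 0.437 -0.59   0.02 ]
```

View pics/s0c.png

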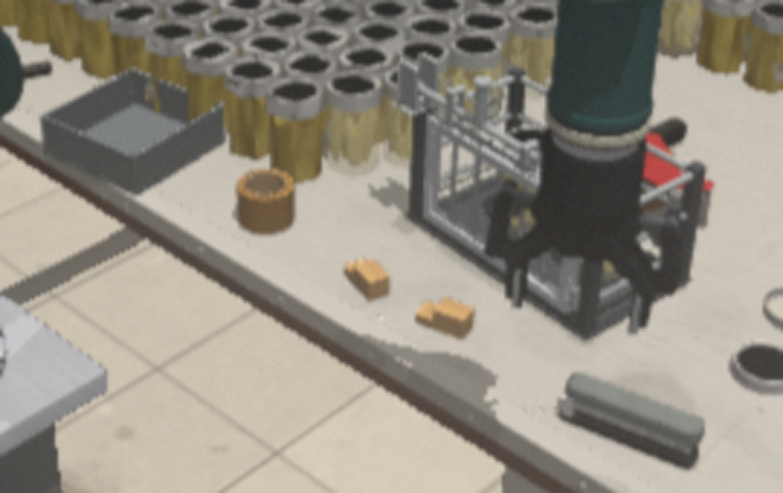

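View pics/d0c.png

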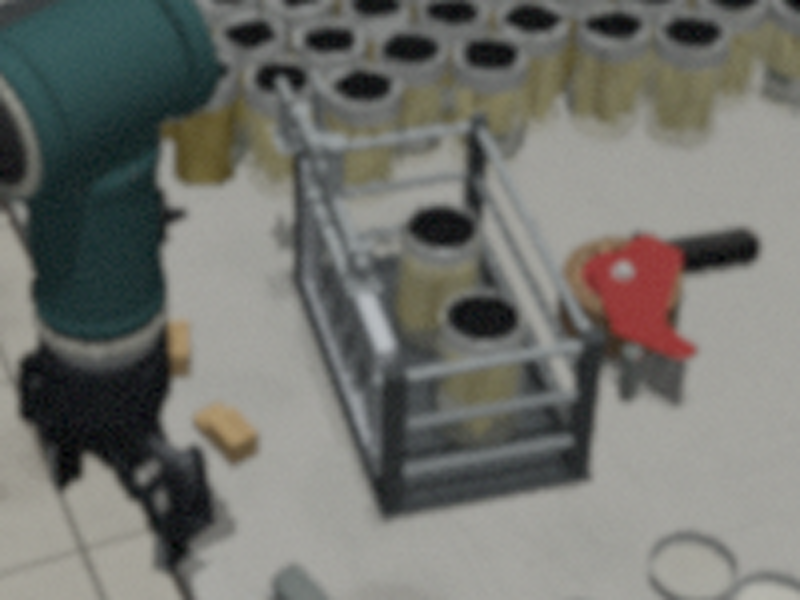

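Call:
step_arm:
  deltas:
    - [[1.5,4,2],[0,0,0],1]
    - [[3.3,7.5,4],[0,0,-4],1]
    - [[5,11,6],[0,0,-8],1]
    - [[6.7,14.5,8],[0,0,-12],1]
    - [[8.4,18,10],[0,0,-16],1]
    - [[10.2,22,10],[0,0,-20],1]
    - [[12,25.5,10],[0,0,-24],1]
    - [[14,29,10],[0,0,-24],1]

```text
t: 0.77
ee_pos: [0.4106, -0.3345, 0.332]
orientation: [3.141, -0.003, 0.002]
ft_force: [1.6, 0.3, -0.4]
width: 0.0853
```

Run:
```python
from h import *
from bench import ctrl, read_camera, camera_params
s=ctrl.read_state(); print(s['t'],s['ee_pos'],s['orientation'],s['ft_force'])
np.savez('w1.npz',p=s['ee_pos'],o=s['orientation'])
im=read_camera('wrist')[:,:,::-1]; cv2.imwrite('pics/w1.png',im)
im=read_camera('side')[:,:,::-1]; cv2.imwrite('pics/side1.png',im); crop(im,260,150,200,150,4,'pics/d1c.png')
```

```text
0.7667 [ 0.41056187 -0.33445588  0.33203017] [ 3.14066345e+00 -2.88435293e-03  1.75731641e-03] [ 1.59979227  0.33759607 -0.40430222]
```

View pics/w1.png

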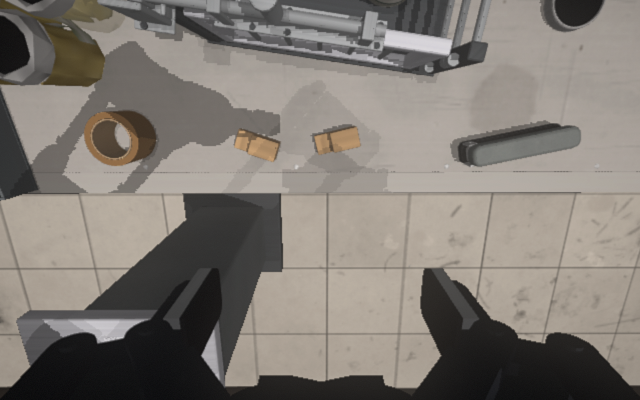

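View pics/d1c.png

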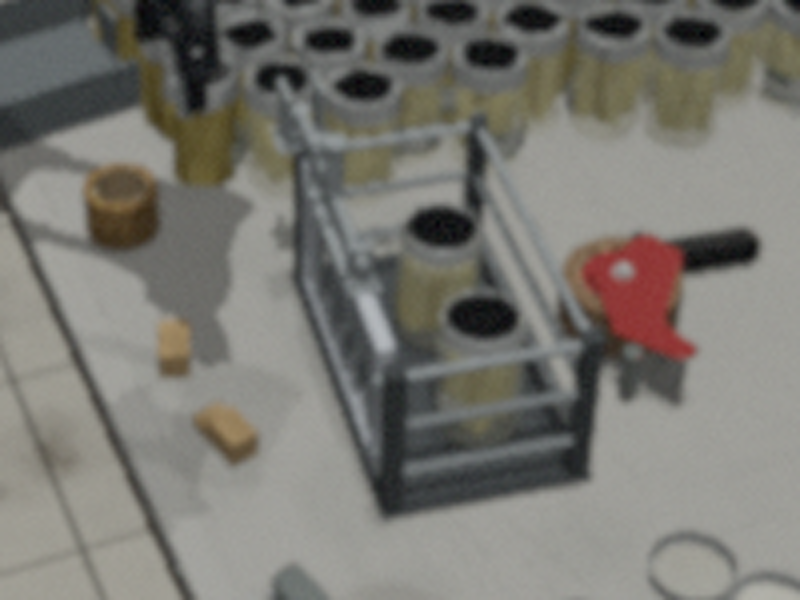

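Run:
```python
from h import *
im=cv2.imread('pics/w1.png'); crop(im,220,110,160,70,5,'pics/w1c.png'); crop(im,180,0,320,90,2.5,'pics/w1d.png')
```

```text
(no output)
```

View pics/w1c.png

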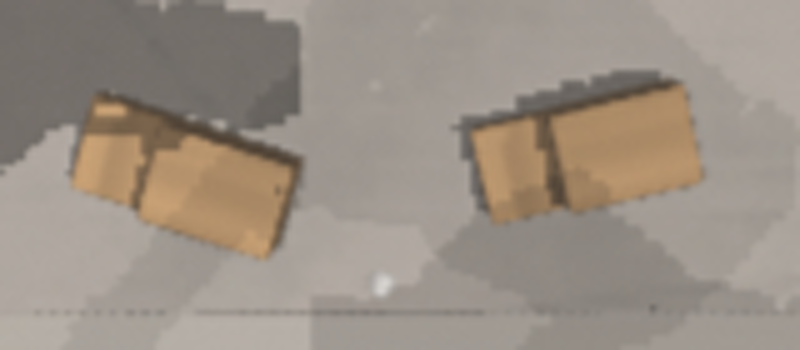

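View pics/w1d.png

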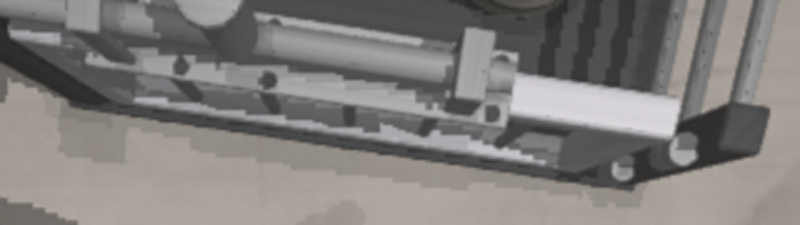

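Run:
```python
from h import *
from bench import camera_params
cp=camera_params('wrist'); w=np.load('w1.npz'); P=(w['p'],w['o'])
f=lambda c,z: ray(cp,220+c[0]/5,110+c[1]/5,z,P)
for n,hi,lo in [('A',[(683,85),(703,180),(570,212),(550,117)],[(495,222),(472,128)]),('B',[(297,160),(265,258),(137,208),(166,124)],[(72,186),(97,95)])]:
    H=np.array([f(c,.026) for c in hi]);L=np.array([f(c,.013) for c in lo])
    print(n,H.round(4)[:,:2].tolist(),L.round(4)[:,:2].tolist())
    e=[np.linalg.norm(H[i]-H[(i+1)%4]) for i in range(4)];print('edges',np.round(e,4))
    back=(H[0]+H[1])/2; yd=(L.mean(0)-back)[:2]; print('len',np.linalg.norm(yd)); yd/=np.linalg.norm(yd)
    # grasp at 18.5 from back (y=-10)
    g=back[:2]+yd*.0185; print('grasp',g.round(4),'center',(back[:2]+yd*.0285).round(4),'yaw of y deg',np.degrees(np.arctan2(yd[1],yd[0])))
cp=camera_params('scene')
for n,p in [('tray corners',[(194.5,200.5),(227.5,184.5),(257,198.5),(228,210)])]:
    for q in p: print(n,ray(cp,*q,.055).round(3))
```

```text
A [[0.4536, -0.3816], [0.4296, -0.3874], [0.4214, -0.353], [0.4457, -0.3477]] [[0.4169, -0.3334], [0.4417, -0.3275]]
edges [0.0248 0.0353 0.0249 0.0348]
len 0.05542758141789719
grasp [ 0.4375 -0.3665] center [ 0.4353 -0.3567] yaw of y deg 102.79006258549255
B [[0.435, -0.2825], [0.4096, -0.2731], [0.4228, -0.2403], [0.4443, -0.2492]] [[0.4269, -0.2206], [0.4506, -0.229]]
edges [0.0271 0.0353 0.0232 0.0345]
len 0.05541641249553296
grasp [ 0.4278 -0.2601] center [ 0.4308 -0.2505] yaw of y deg 72.77343388180884
tray corners [0.346 0.216 0.055]
tray corners [0.504 0.229 0.055]
tray corners [0.511 0.071 0.055]
tray corners [0.388 0.081 0.055]
```

Run:
```python
from h import *
from bench import camera_params
cp=camera_params('wrist'); w=np.load('w1.npz'); P=(w['p'],w['o'])
for n,c,z in [('R post base',(630,187),0),('front bar left',(72,103),0),('post top',(745,104),.150)]: print(n,ray(cp,180+c[0]/2.5,c[1]/2.5,z,P).round(4))
cp=camera_params('scene')
print(ray(cp,180+590/2.9,160+337/2.9,0)); print(ray(cp,180+413/2.9,160+222/2.9,0))
cp=camera_params('side')
print(ray(cp,260+388/4,150+515/4,0)); print(ray(cp,260+297/4,150+280/4,0))
```

```text
R post base [ 0.5172 -0.4798  0.    ]
front bar left [ 0.5577 -0.1955  0.    ]
post top [ 0.5342 -0.4713  0.15  ]
[ 5.25959188e-01 -4.79692751e-01  1.11022302e-16]
[ 0.55566728 -0.20672042  0.        ]
[ 0.52181525 -0.47906341  0.        ]
[ 0.55757894 -0.20579474  0.        ]
```

Call:
step_arm:
  deltas:
    - [[0.3,-0.5,-1],[0,0,7],0.6]
    - [[0.6,-1,-3],[0,0,14],0.6]
    - [[0.9,-1.5,-6],[0,0,21],0.6]
    - [[1.2,-2,-9],[0,0,28],0.6]
    - [[1.5,-2.5,-12],[0,0,35],0.6]
    - [[1.8,-3,-15],[0,0,42],0.6]
    - [[2.1,-3.5,-18],[0,0,49],0.6]
    - [[2.2,-4,-20],[0,0,56],0.6]

```text
t: 1.53
ee_pos: [0.4304, -0.3756, 0.1272]
orientation: [-2.764, -1.484, 0.003]
ft_force: [-0.0, 0.1, -0.5]
width: 0.0514
```

Call:
step_arm:
  deltas:
    - [[0,0,0],[0,0,7],0.6]
    - [[0,0,0],[0,0,14],0.6]
    - [[0,0,0],[0,0,21],0.6]
    - [[0,0,0],[0,0,28],0.6]
    - [[0,0,0],[0,0,35],0.6]
    - [[0,0,0],[0,0,42],0.6]
    - [[0,0,0],[0,0,46.8],0.6]
    - [[0,0,0],[0,0,46.8],0.6]

```text
t: 2.2
ee_pos: [0.4314, -0.3766, 0.1305]
orientation: [-1.955, -2.458, 0.0]
ft_force: [0.7, -0.2, 0.1]
width: 0.0514
```

Run:
```python
from h import *
from bench import ctrl, read_camera
s=ctrl.read_state(); print(s['t'],s['ee_pos'],s['orientation'],s['width'],s['joint_positions'].round(2))
np.savez('w2.npz',p=s['ee_pos'],o=s['orientation'])
print(Rot.from_rotvec(s['orientation']).as_matrix().round(3))
im=read_camera('wrist')[:,:,::-1]; cv2.imwrite('pics/w2.png',im)
```

```text
2.2 [ 0.43142043 -0.37655559  0.13051565] [-1.95483153e+00 -2.45784982e+00  4.38528746e-04] 0.051365116203863595 [-0.76  0.16  1.93 -0.    1.06 -0.99]
[[-0.225  0.974 -0.001]
 [ 0.974  0.225  0.   ]
 [ 0.001 -0.001 -1.   ]]
```

View pics/w2.png

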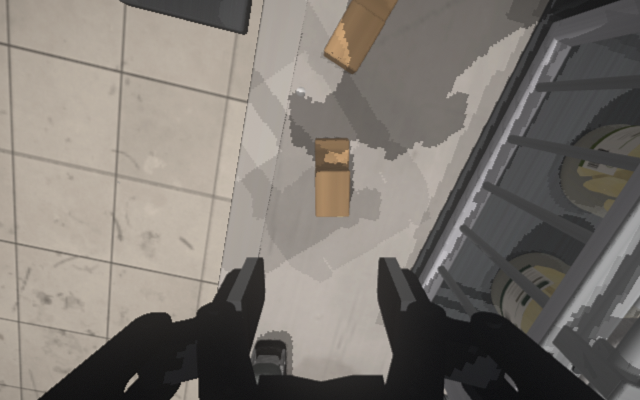

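Run:
```python
from h import *
from bench import camera_params
cp=camera_params('wrist'); w=np.load('w2.npz'); P=(w['p'],w['o'])
H=np.array([ray(cp,*c,.026,P) for c in [(316,216),(350,216),(350,171),(316,171)]]);print(H.round(4))
print(np.linalg.norm(H[0]-H[1]),np.linalg.norm(H[1]-H[2]),H.mean(0), (H.mean(0)-w['p'])*100)
```

```text
[[ 0.4298 -0.3865  0.026 ]
 [ 0.4549 -0.3807  0.026 ]
 [ 0.4463 -0.3472  0.026 ]
 [ 0.4222 -0.3527  0.026 ]]
0.02577963741654655 0.03462181195691032 [ 0.43830249 -0.36678519  0.026     ] [  0.6882053    0.97703966 -10.45156514]
```

Call:
step_arm:
  deltas:
    - [[0.35,0.5,-3],[0,0,0],0.6]
    - [[0.69,0.98,-6],[0,0,0],0.6]
    - [[0.69,0.98,-9],[0,0,0],0.6]
    - [[0.69,0.98,-11],[0,0,0],0.6]
    - [[0.69,0.98,-12.5],[0,0,0],0.6]
    - [[0.69,0.98,-12.5],[0,0,0],0.2]
    - [[0.69,0.98,-12.5],[0,0,0],0]
    - [[0.69,0.98,-12.5],[0,0,0],0]
  grip_force: 40

```text
t: 2.92
ee_pos: [0.4396, -0.367, 0.007]
orientation: [1.958, 2.455, -0.0]
ft_force: [-0.4, -0.1, 0.6]
width: 0.0247
```

Call:
step_arm:
  deltas:
    - [[0,0,0],[0,0,0],0]
    - [[0,0,0],[0,0,0],0]

```text
t: 3.08
ee_pos: [0.4401, -0.3673, 0.0078]
orientation: [1.956, 2.454, -0.0]
ft_force: [0.6, 0.1, -0.6]
width: 0.0248
```

Call:
step_arm:
  deltas:
    - [[0,0,4],[0,0,0],0]
    - [[0,0,8],[0,0,0],0]
    - [[0,2,11.5],[0,0,0],0]
    - [[0,5.5,12.5],[0,0,0],0]
    - [[0,9.5,12.5],[0,0,0],0]
    - [[0,13.5,12.5],[0,0,0],0]
    - [[0,17.5,12.5],[0,0,0],0]
    - [[0,21.5,12.5],[0,0,0],0]

```text
t: 3.75
ee_pos: [0.4393, -0.15, 0.1327]
orientation: [1.957, 2.454, 0.002]
ft_force: [1.5, 1.2, -0.7]
width: 0.0252
```

Call:
step_arm:
  deltas:
    - [[0,4,0],[0,0,0],0]
    - [[0,8,0],[0,0,0],0]
    - [[0,12,0],[0,0,0],0]
    - [[-0.3,16,0],[0,0,0],0]
    - [[-0.6,20,0],[0,0,0],0]
    - [[-0.8,23,0],[0,0,0],0]
    - [[-1,25,0],[0,0,0],0]
    - [[-1,25,0],[0,0,0],0]

```text
t: 4.42
ee_pos: [0.4292, 0.1021, 0.1325]
orientation: [1.953, 2.46, 0.005]
ft_force: [-0.4, -0.7, 0.1]
width: 0.0246
```

Run:
```python
from h import *
from bench import ctrl, read_camera
s=ctrl.read_state(); print(s['t'],s['ee_pos'],s['orientation'],s['width'],s['joint_positions'].round(2))
np.savez('w3.npz',p=s['ee_pos'],o=s['orientation'])
im=read_camera('wrist')[:,:,::-1]; cv2.imwrite('pics/w3.png',im)
```

```text
4.4167 [0.42918621 0.10205147 0.13248262] [1.95255948 2.46015788 0.00456827] 0.02457143678331807 [ 0.18 -0.1   2.19  0.    1.05 -0.05]
```

View pics/w3.png

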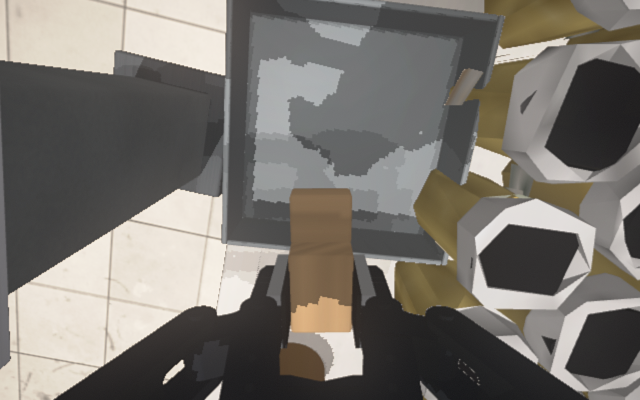

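Run:
```python
from h import *
from bench import camera_params
cp=camera_params('wrist'); w=np.load('w3.npz'); P=(w['p'],w['o'])
H=np.array([ray(cp,*c,.055,P) for c in [(223,242),(447,264),(503,15)]]);print(H.round(4))
c=(H[0]+H[2])/2;print(c,np.linalg.norm(H[0]-H[1]),np.linalg.norm(H[2]-H[1]))
for z in (.14,.15): print([ray(cp,*q,z,P).round(3).tolist() for q in [(290,190),(351,190)]])
```

```text
[[0.3678 0.0683 0.055 ]
 [0.5243 0.0872 0.055 ]
 [0.5034 0.2436 0.055 ]]
[0.43558095 0.1559467  0.055     ] 0.1576962121160173 0.15779947953326368
[[0.408, 0.138, 0.14], [0.432, 0.144, 0.14]]
[[0.408, 0.141, 0.15], [0.43, 0.146, 0.15]]
```

Call:
step_arm:
  deltas:
    - [[0,1.3,-1],[0,0,0],0]
    - [[0,1.3,-4],[0,0,0],0]
    - [[0,1.3,-7],[0,0,0],0]
    - [[0,1.3,-9.5],[0,0,0],0]
    - [[0,1.3,-11],[0,0,0],0]
    - [[0,1.3,-11],[0,0,0],0]
    - [[0,1.3,-11],[0,0,0],0.3]
    - [[0,1.3,-11],[0,0,0],0.5]

```text
t: 5.13
ee_pos: [0.4305, 0.1113, 0.0225]
orientation: [1.958, 2.455, 0.003]
ft_force: [0.3, 0.3, -0.4]
width: 0.0365
```

Call:
step_arm:
  deltas:
    - [[0,0,0],[0,0,0],0.5]
    - [[0,0,0],[0,0,0],0.5]
    - [[0,0,4],[0,0,0],0.5]
    - [[0,0,8],[0,0,0],0.5]
    - [[0,0,12],[0,0,0],0.5]
    - [[0,0,16],[0,0,0],0.6]
    - [[0,0,18],[0,0,0],0.6]
    - [[0,0,18],[0,0,0],0.6]

```text
t: 5.8
ee_pos: [0.4337, 0.1126, 0.2091]
orientation: [1.952, 2.45, 0.017]
ft_force: [1.3, -0.1, 0.3]
width: 0.0514
```

Run:
```python
from h import *
from bench import ctrl, read_camera,camera_params
s=ctrl.read_state(); print(s['t'],s['ee_pos'],s['orientation'],s['width'],s['joint_positions'].round(2))
np.savez('w4.npz',p=s['ee_pos'],o=s['orientation'])
im=read_camera('wrist')[:,:,::-1]; cv2.imwrite('pics/w4.png',im)
cp=camera_params('scene')
for c in [(.3678,.0683,.055),(.5243,.0872,.055),(.5034,.2436,.055),(.347,.225,.055)]: print(proj(cp,c))
```

```text
5.8 [0.43365189 0.11263908 0.20908281] [1.95160177 2.45014208 0.01689829] 0.05142254507555022 [ 0.2  -0.17  2.1  -0.    1.2  -0.03]
[225.74034553 213.50082123]
[256.75808485 195.58573032]
[225.05546018 183.26893833]
[193.3013929  199.53306322]
```

View pics/w4.png

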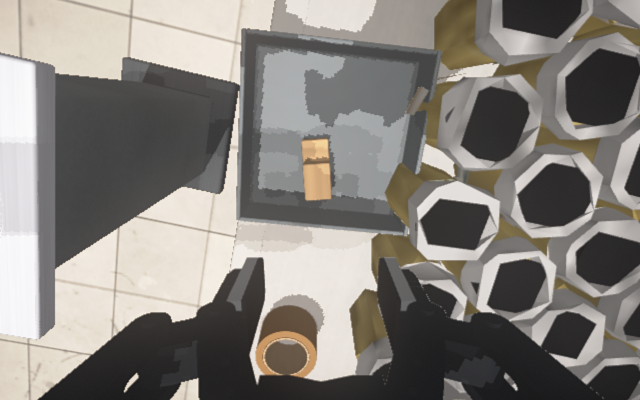

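A lies in the tray at about (315,168), well inside the walls, and the wrist-measured corners agree with the scene view. Next is B.

Call:
step_arm:
  deltas:
    - [[0,-4,-1],[0,0,-5],0.6]
    - [[0,-8,-2],[0,0,-10],0.6]
    - [[0,-12,-4],[0,0,-15],0.6]
    - [[0,-16,-5],[0,0,-20],0.6]
    - [[0,-20,-6],[0,0,-25],0.6]
    - [[-0.2,-24,-7],[0,0,-30],0.6]
    - [[-0.4,-28,-7],[0,0,-30],0.6]
    - [[-0.6,-32,-7],[0,0,-30],0.6]

```text
t: 6.52
ee_pos: [0.4208, -0.2094, 0.1289]
orientation: [-2.524, -1.864, 0.002]
ft_force: [1.3, 0.1, 0.6]
width: 0.051
```

Call:
step_arm:
  deltas:
    - [[0,-2.5,0],[0,0,0],0.6]
    - [[0,-4,-1],[0,0,0],0.6]
    - [[0,-5,-1],[0,0,0],0.6]
    - [[0,-5,-1],[0,0,0],0.6]

```text
t: 6.85
ee_pos: [0.4218, -0.2591, 0.1197]
orientation: [-2.527, -1.863, 0.002]
ft_force: [0.9, -0.6, 1.3]
width: 0.0513
```

Run:
```python
from h import *
from bench import ctrl, read_camera
s=ctrl.read_state(); print(s['t'],s['ee_pos'],s['orientation'],s['width'],s['joint_positions'].round(2))
np.savez('w5.npz',p=s['ee_pos'],o=s['orientation'])
M=Rot.from_rotvec(s['orientation']).as_matrix();print(np.degrees(np.arctan2(M[1,0],M[0,0])))
im=read_camera('wrist')[:,:,::-1]; cv2.imwrite('pics/w5.png',im)
```

```text
6.85 [ 0.42182044 -0.25912464  0.11972744] [-2.52662975e+00 -1.86257258e+00  1.98619546e-03] 0.05134718552495587 [-0.6   0.03  2.09 -0.    1.03 -0.3 ]
72.79350453274876
```

View pics/w5.png

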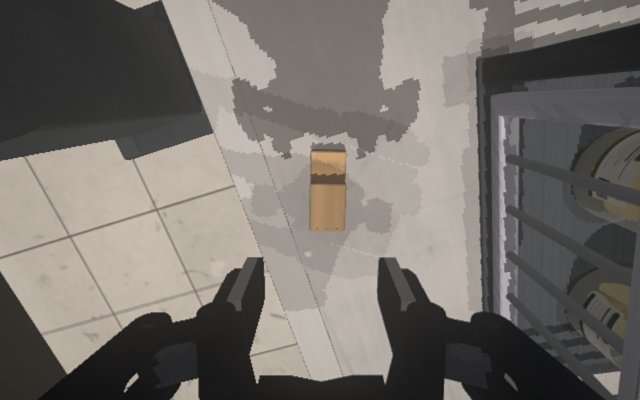

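Run:
```python
from h import *
from bench import camera_params
cp=camera_params('wrist'); w=np.load('w5.npz'); P=(w['p'],w['o'])
H=np.array([ray(cp,*c,.026,P) for c in [(310,230),(345,230),(346,183),(310,183)]])
print(np.linalg.norm(H[0]-H[1]),np.linalg.norm(H[1]-H[2]),H.mean(0), (H.mean(0)-w['p'])*100)
```

```text
0.02570514297646532 0.03538552710328544 [ 0.42720609 -0.25942824  0.026     ] [ 0.53856501 -0.03035998 -9.37274422]
```

Call:
step_arm:
  deltas:
    - [[0.3,0,-3],[0,0,0],0.6]
    - [[0.5,0,-6],[0,0,0],0.6]
    - [[0.5,0,-9],[0,0,0],0.6]
    - [[0.5,0,-11.3],[0,0,0],0.6]
    - [[0.5,0,-11.3],[0,0,0],0.4]
    - [[0.5,0,-11.3],[0,0,0],0.1]
    - [[0.5,0,-11.3],[0,0,0],0]
    - [[0.5,0,-11.3],[0,0,0],0]

```text
t: 7.57
ee_pos: [0.4298, -0.2588, 0.0103]
orientation: [2.523, 1.866, 0.002]
ft_force: [0.6, 0.3, 0.1]
width: 0.0251
```

Call:
step_arm:
  deltas:
    - [[0,0,0],[0,0,0],0]
    - [[0,0,0.5],[0,0,0],0]
    - [[0,0,4],[0,0,0],0]
    - [[0,0,8],[0,0,0],0]
    - [[0,2,11.5],[0,0,5],0]
    - [[0,5.5,12.5],[0,0,10],0]
    - [[0,9.5,12.5],[0,0,15],0]
    - [[0,13.5,12.5],[0,0,20],0]

```text
t: 8.23
ee_pos: [0.4297, -0.1231, 0.1365]
orientation: [2.158, 2.275, 0.004]
ft_force: [0.3, 0.1, -1.0]
width: 0.0247
```

Call:
step_arm:
  deltas:
    - [[0,4,0],[0,0,4],0]
    - [[0,8,0],[0,0,4],0]
    - [[0,12,0],[0,0,4],0]
    - [[0,16,0],[0,0,4],0]
    - [[0,20,0],[0,0,4],0]
    - [[0,24,0],[0,0,4],0]
    - [[0,28,0],[0,0,4],0]
    - [[0,31,0],[0,0,4],0]

```text
t: 8.9
ee_pos: [0.4282, 0.1897, 0.1348]
orientation: [2.082, 2.352, 0.005]
ft_force: [-0.1, -0.4, 0.1]
width: 0.0251
```

Call:
step_arm:
  deltas:
    - [[0,0,0],[0,0,0],0]
    - [[0,0,0],[0,0,0],0]
    - [[0,0,-3],[0,0,0],0]
    - [[0,0,-6],[0,0,0],0]
    - [[0,0,-9],[0,0,0],0]
    - [[0,0,-11],[0,0,0],0]
    - [[0,0,-11],[0,0,0],0]
    - [[0,0,-11],[0,0,0],0]

```text
t: 9.57
ee_pos: [0.4271, 0.1851, 0.0227]
orientation: [-2.085, -2.349, 0.004]
ft_force: [1.0, -0.4, 0.4]
width: 0.0251
```

Call:
step_arm:
  deltas:
    - [[0,0,0],[0,0,0],0.3]
    - [[0,0,0],[0,0,0],0.5]
    - [[0,0,0],[0,0,0],0.5]
    - [[0,0,4],[0,0,0],0.5]
    - [[0,0,8],[0,0,0],0.5]
    - [[0,-2,12],[0,0,0],0.6]
    - [[0,-4,16],[0,0,0],0.6]
    - [[0,-6,18],[0,0,0],0.6]

```text
t: 10.23
ee_pos: [0.4299, 0.1271, 0.2088]
orientation: [2.079, 2.35, 0.01]
ft_force: [0.4, -0.3, -0.1]
width: 0.0515
```

Run:
```python
from h import *
from bench import ctrl, read_camera
s=ctrl.read_state(); print(s['t'],s['ee_pos'],s['orientation'],s['width'],s['joint_positions'].round(2))
np.savez('w6.npz',p=s['ee_pos'],o=s['orientation'])
im=read_camera('wrist')[:,:,::-1]; cv2.imwrite('pics/w6.png',im)
im=read_camera('side')[:,:,::-1]; cv2.imwrite('pics/side6.png',im); crop(im,310,140,110,150,4,'pics/d6c.png')
im=read_camera('scene')[:,:,::-1]; cv2.imwrite('pics/scene6.png',im); crop(im,300,160,150,130,4.5,'pics/s6c.png')
```

```text
10.2333 [0.42994448 0.12711432 0.20875405] [2.07868909 2.3500018  0.00983893] 0.05146037050954796 [ 0.23 -0.17  2.1   0.    1.2   0.11]
```

View pics/w6.png

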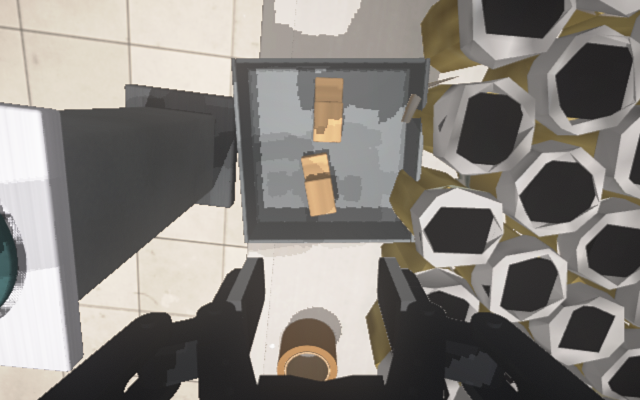

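View pics/s6c.png

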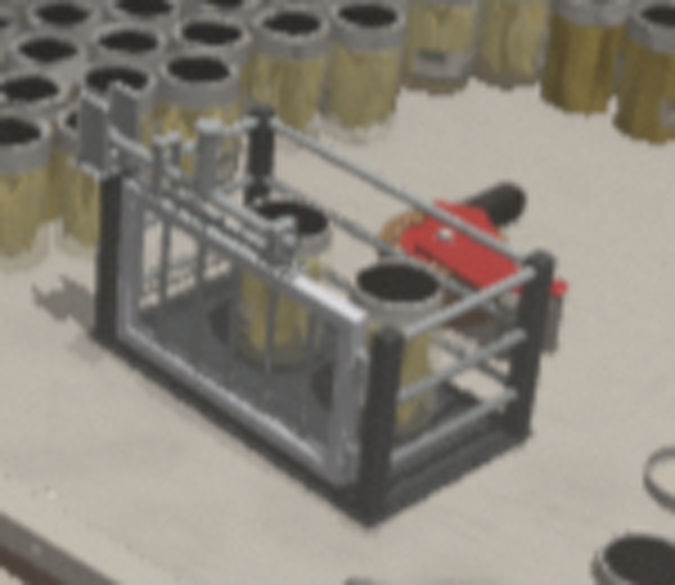

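View pics/d6c.png

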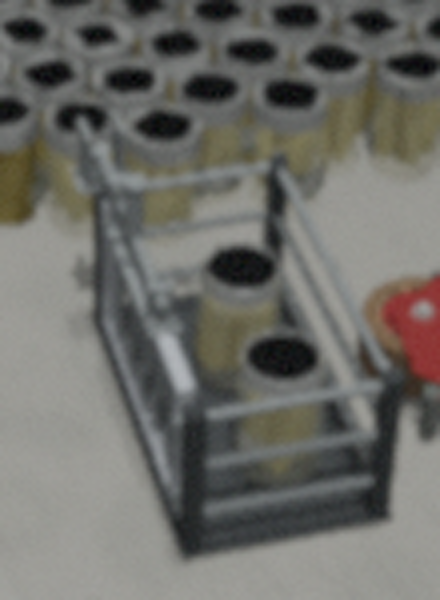

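Both offcuts lie flat in the tray at about (328,110) and (319,184). In the scene crop the knob cap is at (210,126), between the guides at (163,145) and (280,240). The keeper cheeks are at (90,130) and (125,100).

Run:
```python
from h import *
from bench import camera_params
cp=camera_params('scene')
f=lambda c,z: ray(cp,300+c[0]/4.5,160+c[1]/4.5,z)
k=f((210,123),.226); print('knob top',k)
o=np.array([.5577,-.2,0]);r=np.array([.522,-.4795,0])
yd=(o-r)/np.linalg.norm(o-r); print(np.linalg.norm(o-r),np.degrees(np.arctan2(yd[1],yd[0])))
for z in(.211,): print('knob gp from base',f((207,150),.205))
cp=camera_params('side')
print(ray(cp,310+117/4,140+200/4,.226))
```

```text
knob top [ 0.55152306 -0.29984298  0.226     ]
0.2817707223967742 82.72113260782015
knob gp from base [ 0.55114763 -0.29900867  0.205     ]
[ 0.52849572 -0.31935248  0.226     ]
```

Call:
step_arm:
  deltas:
    - [[0,-4,2],[0,0,-2],0.6]
    - [[0,-8,4],[0,0,-4],0.6]
    - [[0,-12,6],[0,0,-6],0.6]
    - [[0,-16,8],[0,0,-8],0.6]
    - [[1,-20,10],[0,0,-10],0.6]
    - [[2,-23.5,12],[0,0,-12],0.6]
    - [[3,-27,14],[0,0,-14.5],0.6]
    - [[4,-30.5,15],[0,0,-14.5],0.6]

```text
t: 11.05
ee_pos: [0.4654, -0.1687, 0.3503]
orientation: [2.365, 2.068, 0.002]
ft_force: [-0.0, 1.1, 1.4]
width: 0.0513
```

Call:
step_arm:
  deltas:
    - [[1.5,-3.5,0],[0,0,0],0.6]
    - [[3,-7,0],[0,0,0],0.6]
    - [[4.5,-10.5,0],[0,0,0],0.6]
    - [[6,-14,0],[0,0,0],0.6]
    - [[8,-17.5,0],[0,0,0],0.6]
    - [[8,-18,0],[0,0,0],0.6]
    - [[8,-18,0],[0,0,0],0.6]

```text
t: 11.63
ee_pos: [0.5453, -0.349, 0.3457]
orientation: [-2.362, -2.064, 0.002]
ft_force: [-0.6, 0.5, 0.1]
width: 0.0515
```

Run:
```python
from h import *
from bench import ctrl, read_camera
s=ctrl.read_state(); print(s['t'],s['ee_pos'],s['orientation'],s['width'],s['joint_positions'].round(2))
np.savez('w7.npz',p=s['ee_pos'],o=s['orientation'])
im=read_camera('wrist')[:,:,::-1]; cv2.imwrite('pics/w7.png',im)
```

```text
11.6333 [ 0.54529184 -0.34898247  0.34569089] [-2.36168920e+00 -2.06411080e+00  1.95202191e-03] 0.05154935286942512 [-0.61  0.17  1.51  0.    1.47 -0.47]
```

View pics/w7.png

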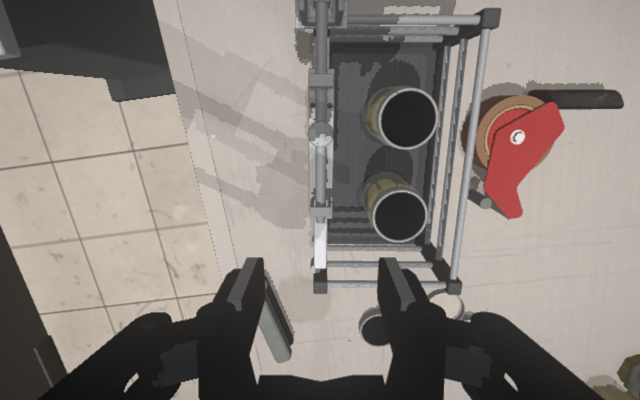

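Run:
```python
from h import *
im=cv2.imread('pics/w7.png'); crop(im,280,60,90,80,7,'pics/w7c.png'); crop(im,280,0,90,80,7,'pics/w7d.png');crop(im,280,180,200,120,4,'pics/w7e.png')
```

```text
(no output)
```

View pics/w7c.png

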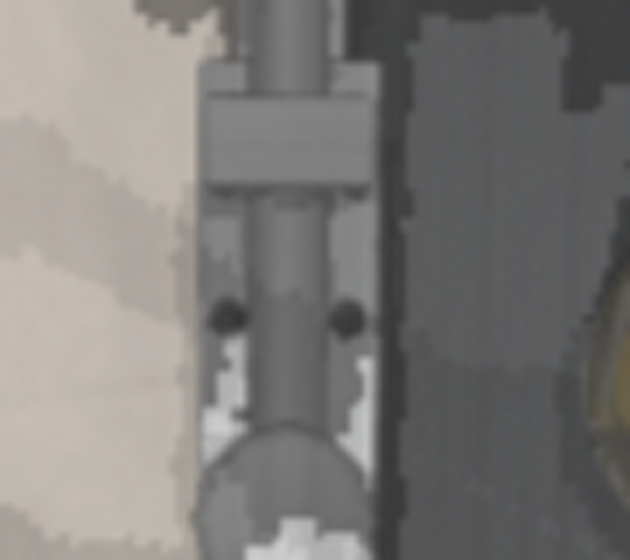

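View pics/w7d.png

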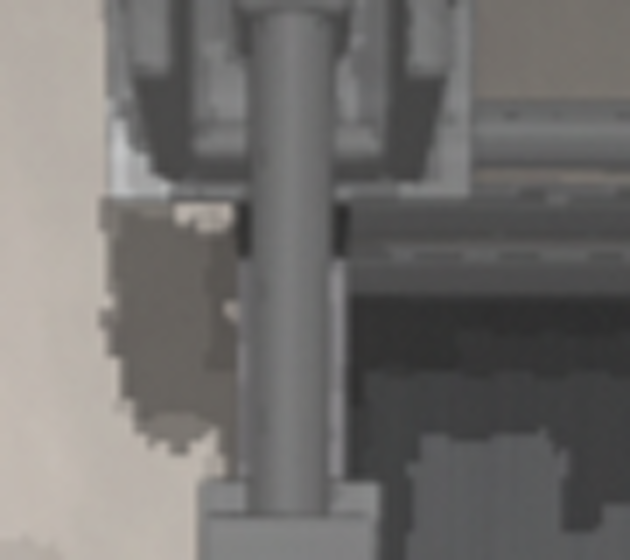

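View pics/w7e.png

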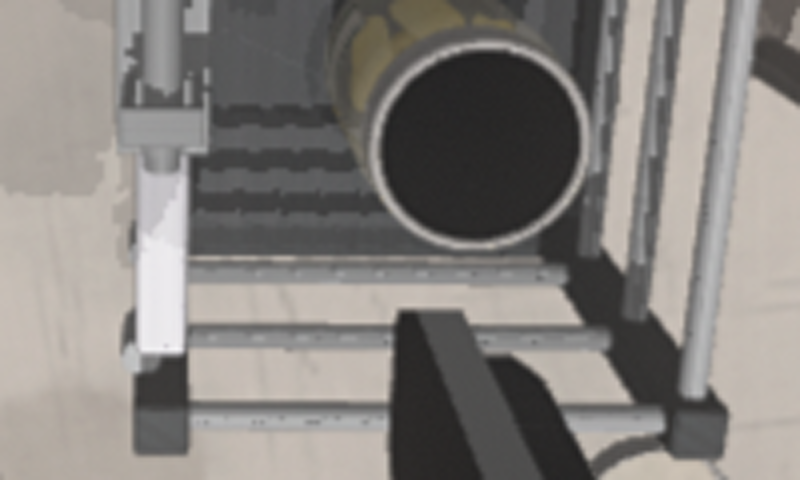

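Run:
```python
from h import *
from bench import camera_params
cp=camera_params('wrist'); w=np.load('w7.npz'); P=(w['p'],w['o'])
f=lambda u,v,z: ray(cp,u,v,z,P)
k=f(320.7,133.7,.226);print('knob',k,'cap dia',np.linalg.norm(f(308.5,133,.226)-f(333,133,.226)))
fr=f(320.5,288,.150);br=f(455,288,.150);print('posts FR BR',fr,br,np.linalg.norm(fr-br))
bl=f(490,18,.150);print('BL',bl,np.linalg.norm(bl-br))
yd=(bl-br)[:2];print('yaw y',np.degrees(np.arctan2(yd[1],yd[0])))
xd=(br-fr)[:2];print('yaw x',np.degrees(np.arctan2(xd[1],xd[0])))
rod1=f(280+288/7,60+80/7,.177);rod2=f(280+162/4,180+70/4,.177);r=(rod1-rod2)[:2];print('rod yaw',np.degrees(np.arctan2(r[1],r[0])),rod1,rod2)
gl=f(280+290/7,60+140/7,.2);gr=f(280+162/4,180+120/4,.2);print('guides',gl,gr)
ck=f(280+290/7,190/7,.17);print('keeper edge',ck)
```

```text
knob [ 0.55187487 -0.29858227  0.226     ] cap dia 0.018339607492286473
posts FR BR [ 0.52759153 -0.47212007  0.15      ] [ 0.67537994 -0.4918719   0.15      ] 0.1491024733087786
BL [ 0.71145874 -0.22648597  0.15      ] 0.2678271311600238
yaw y 82.25818978704552
yaw x -7.612435581794698
rod yaw 81.93501450407832 [ 0.55840048 -0.2518059   0.177     ] [ 0.54289149 -0.36125724  0.177     ]
guides [ 0.55762044 -0.25981379  0.2       ] [ 0.54233889 -0.36621038  0.2       ]
keeper edge [ 0.56333254 -0.21715617  0.17      ]
```

Call:
step_arm:
  deltas:
    - [[0.3,2.5,-1],[0,0,0],0.6]
    - [[0.66,5,-3.5],[0,0,0],0.6]
    - [[0.66,5,-6.5],[0,0,0],0.6]
    - [[0.66,5,-9],[0,0,0],0.6]
    - [[0.66,5,-11],[0,0,0],0.6]
    - [[0.66,5,-11],[0,0,0],0.6]

```text
t: 12.18
ee_pos: [0.5484, -0.2936, 0.2339]
orientation: [-2.354, -2.066, 0.004]
ft_force: [-0.2, 0.4, -0.6]
width: 0.0514
```

Run:
```python
from h import *
from bench import ctrl, read_camera,camera_params
s=ctrl.read_state(); print(s['t'],s['ee_pos'],s['orientation'],s['width'],s['ft_force'])
im=read_camera('wrist')[:,:,::-1]; cv2.imwrite('pics/w8.png',im)
cp=camera_params('wrist');P=(s['ee_pos'],s['orientation'])
print(proj(cp,(.5519,-.2986,.226),P))
```

```text
12.1833 [ 0.54842244 -0.29360068  0.23390425] [-2.35439396 -2.06589161  0.00398792] 0.051360915404410644 [-0.21361831  0.43233615 -0.58191769]
[328.72436128 270.97310636]
```

View pics/w8.png

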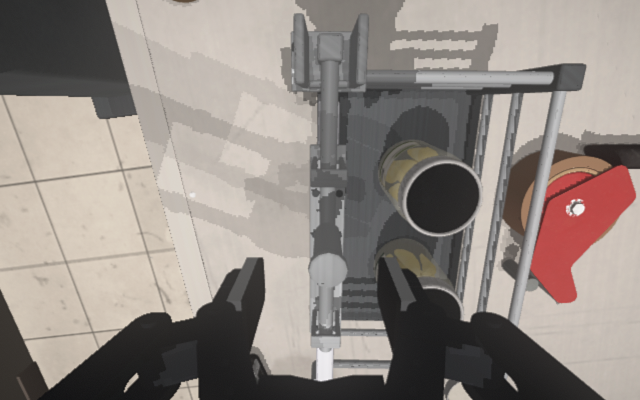

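The cap centre is at (327.5,269) and the projection predicted (328.7,271), so they agree. I'll descend and grip.

Call:
step_arm:
  deltas:
    - [[0.3,-0.4,-1.5],[0,0,0],0.6]
    - [[0.3,-0.45,-3],[0,0,0],0.6]
    - [[0.3,-0.45,-4.1],[0,0,0],0.6]
    - [[0.3,-0.45,-4.1],[0,0,0],0.6]
    - [[0.3,-0.45,-4.1],[0,0,0],0.4]
    - [[0.3,-0.45,-4.1],[0,0,0],0.25]
  grip_force: 40

```text
t: 12.73
ee_pos: [0.5553, -0.3026, 0.1995]
orientation: [2.363, 2.068, 0.001]
ft_force: [-1.5, 0.3, 1.0]
width: 0.0282
```

Call:
step_arm:
  deltas:
    - [[0,0,0],[0,0,0],0.1]
    - [[0,0,0],[0,0,0],0]
    - [[0,0,0],[0,0,0],0]
    - [[0,0,0],[0,0,0],0]
  grip_force: 60

```text
t: 13.07
ee_pos: [0.5537, -0.3021, 0.1996]
orientation: [-2.363, -2.069, 0.002]
ft_force: [-5.2, 2.0, 2.5]
width: 0.0169
```

Run:
```python
from h import *
from bench import ctrl, read_camera,camera_params
s=ctrl.read_state(); print(s['t'],s['ee_pos'],s['orientation'],s['width'],s['ft_force'])
im=read_camera('wrist')[:,:,::-1]; cv2.imwrite('pics/w9.png',im)
```

```text
13.0667 [ 0.5536966  -0.3021312   0.19955318] [-2.36264728e+00 -2.06850868e+00  1.68975692e-03] 0.016926453114901856 [-5.16410919  2.04333989  2.46903753]
```

View pics/w9.png

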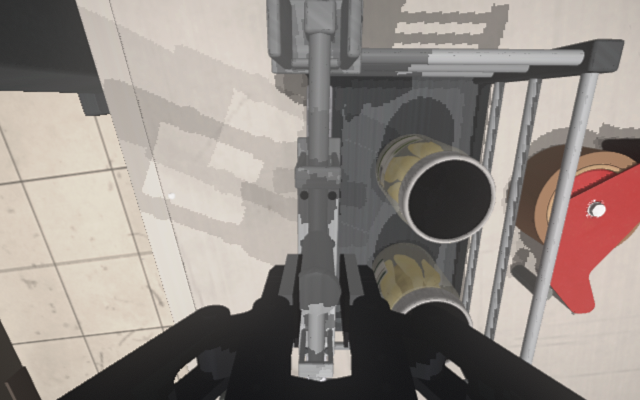

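The width of 16.9 mm means the fingers hold the shaft, but about 7 mm higher than planned. There's plenty of time, so I'll re-grip lower.

Call:
step_arm:
  deltas:
    - [[0,0,0],[0,0,0],0.4]
    - [[-0.1,0,0],[0,0,0],0.4]
    - [[-0.2,0.2,-0.6],[0,0,0],0.4]
    - [[-0.2,0.2,-0.6],[0,0,0],0.4]
    - [[-0.2,0.2,-0.6],[0,0,0],0.2]
    - [[-0.2,0.2,-0.6],[0,0,0],0]
    - [[-0.2,0.2,-0.6],[0,0,0],0]
    - [[-0.2,0.2,-0.6],[0,0,0],0]
  grip_force: 60

```text
t: 13.78
ee_pos: [0.5523, -0.3, 0.1921]
orientation: [-2.363, -2.069, 0.001]
ft_force: [-1.9, 1.1, 0.8]
width: 0.0167
```

Call:
step_arm:
  deltas:
    - [[0,0,0],[0,0,0],0]
    - [[0,0,0],[0,0,0],0]

```text
t: 13.95
ee_pos: [0.5524, -0.3, 0.1922]
orientation: [-2.363, -2.069, 0.0]
ft_force: [-2.9, 1.6, 0.3]
width: 0.0171
```

Call:
step_arm:
  deltas:
    - [[0,-0.06,0.22],[1.5,-0.2,0],0]
    - [[0,-0.13,0.44],[3,-0.4,0],0]
    - [[0,-0.2,0.66],[4.5,-0.6,0],0]
    - [[0,-0.26,0.9],[5.9,-0.8,0],0]
    - [[0,-0.26,0.9],[5.9,-0.8,0],0]
    - [[0,-0.26,0.9],[5.9,-0.8,0],0]

```text
t: 14.45
ee_pos: [0.5522, -0.3036, 0.201]
orientation: [-2.311, -2.022, -0.119]
ft_force: [-3.0, -0.8, -2.2]
width: 0.0171
```

Run:
```python
from h import *
from bench import ctrl, read_camera,camera_params
s=ctrl.read_state(); print(s['t'],s['ee_pos'],s['orientation'],s['width'],s['ft_force'],s['torque'])
im=read_camera('wrist')[:,:,::-1]; cv2.imwrite('pics/w10.png',im)
im=read_camera('scene')[:,:,::-1]; crop(im,300,160,150,130,4.5,'pics/s10c.png')
```

```text
14.45 [ 0.55223544 -0.30362177  0.20099596] [-2.3113115  -2.02173132 -0.11912516] 0.017121018556487656 [-3.02212079 -0.82353991 -2.23920916] [-0.12366504  0.51435896  0.01336867]
```

View pics/w10.png

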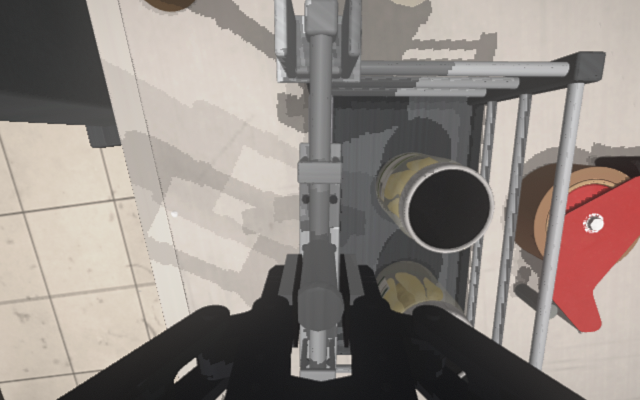

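View pics/s10c.png

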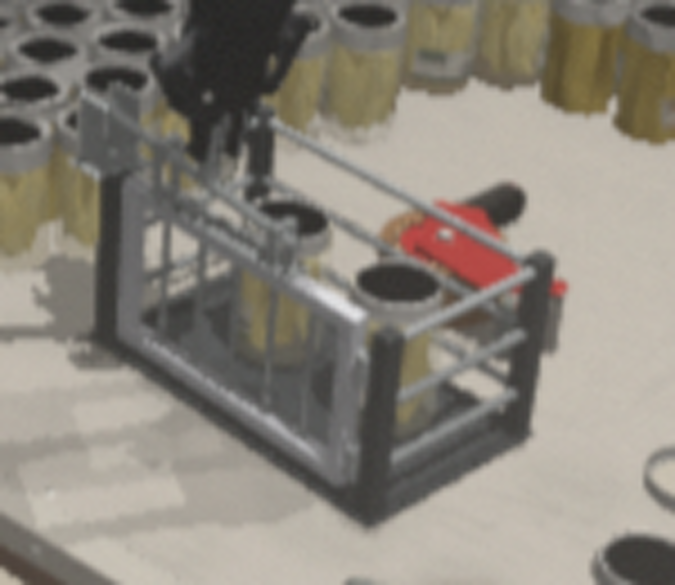

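The rod is visibly tipped up at the nose in the scene crop, so the lift worked. The forces are small. I'll pull along the bolt.

Call:
step_arm:
  deltas:
    - [[-0.07,-0.5,0],[0,0,0],0]
    - [[-0.13,-1,0],[0,0,0],0]
    - [[-0.2,-1.5,0],[0,0,0],0]
    - [[-0.27,-2,0],[0,0,0],0]
    - [[-0.27,-2,0],[0,0,0],0]

```text
t: 14.97
ee_pos: [0.5496, -0.3241, 0.2013]
orientation: [-2.311, -2.023, -0.119]
ft_force: [-4.7, -1.1, -3.4]
width: 0.017
```

Call:
step_arm:
  deltas:
    - [[-0.07,-0.5,0],[0,0,0],0]
    - [[-0.13,-1,0],[0,0,0],0]
    - [[-0.2,-1.5,0],[0,0,0],0]
    - [[-0.27,-2,0],[0,0,0],0]
    - [[-0.29,-2.2,0],[0,0,0],0]
    - [[-0.29,-2.2,0],[0,0,0],0]

```text
t: 15.47
ee_pos: [0.5467, -0.3459, 0.2012]
orientation: [-2.311, -2.022, -0.119]
ft_force: [-4.9, 1.0, -2.5]
width: 0.0169
```

Run:
```python
from h import *
from bench import ctrl, read_camera,camera_params
s=ctrl.read_state(); print(s['t'],s['ee_pos'],s['orientation'],s['width'],s['ft_force'],s['torque'])
im=read_camera('wrist')[:,:,::-1]; cv2.imwrite('pics/w11.png',im)
```

```text
15.4667 [ 0.54668008 -0.34590406  0.20116422] [-2.31119672 -2.02242384 -0.11913875] 0.016920307473607236 [-4.8633488   0.97637392 -2.45740689] [-0.11283049  0.78039725  0.00870294]
```

View pics/w11.png

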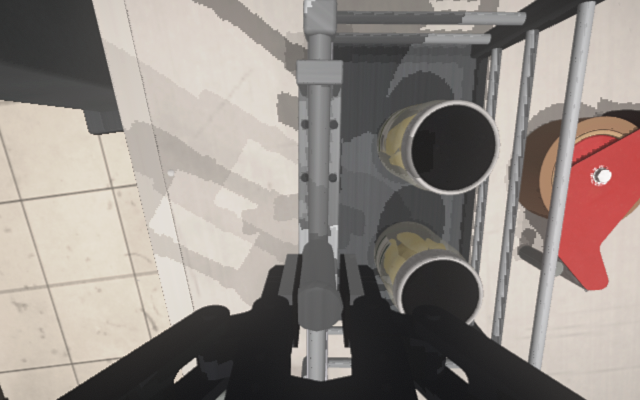

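The nose is out of the keeper at about (320,10), and the bolt is drawn roughly 42 mm. I'll swing about the hinge at (0.529, -0.460).

Call:
step_arm:
  deltas:
    - [[-0.5,0.06,0],[0,0,2.5],0]
    - [[-1,0.11,0],[0,0,5],0]
    - [[-1.5,0.13,0],[0,0,7.5],0]
    - [[-2.01,0.13,0],[0,0,10],0]
    - [[-2.5,0.1,0],[0,0,12.5],0]
    - [[-3.02,0.06,0],[0,0,15],0]
    - [[-3.02,0.06,0],[0,0,15],0]

```text
t: 16.1
ee_pos: [0.5178, -0.3447, 0.2021]
orientation: [-2.022, -2.303, -0.107]
ft_force: [0.8, 0.9, -2.8]
width: 0.0171
```

Run:
```python
from h import *
from bench import ctrl, read_camera,camera_params
s=ctrl.read_state(); print(s['t'],s['ee_pos'],s['orientation'],s['width'],s['ft_force'],s['torque'])
im=read_camera('wrist')[:,:,::-1]; cv2.imwrite('pics/w12.png',im)
```

```text
16.1 [ 0.5178146  -0.34466436  0.20209103] [-2.02165798 -2.30335338 -0.10700147] 0.017116898727364223 [ 0.8159913   0.94668303 -2.76060164] [ 0.09181934 -0.17948839 -0.14990066]
```

View pics/w12.png

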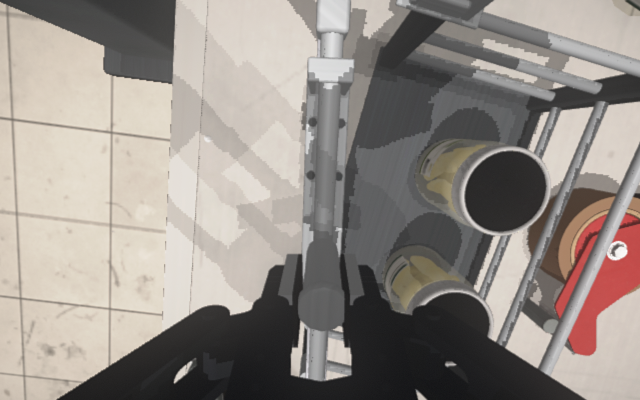

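The gate follows and the bolt stays drawn (guide at (330,70), nose at (333,15)). I'll continue.

Call:
step_arm:
  deltas:
    - [[-0.5,-0.07,0],[0,0,2.5],0]
    - [[-1,-0.15,0],[0,0,5],0]
    - [[-1.5,-0.27,0],[0,0,7.5],0]
    - [[-1.97,-0.39,0],[0,0,10],0]
    - [[-2.45,-0.55,0],[0,0,12.5],0]
    - [[-2.93,-0.72,0],[0,0,15],0]
    - [[-3.4,-0.92,0],[0,0,17.5],0]
    - [[-3.85,-1.13,0],[0,0,20],0]

```text
t: 16.82
ee_pos: [0.4797, -0.3544, 0.2023]
orientation: [-1.585, -2.609, -0.087]
ft_force: [-1.2, 6.1, 1.2]
width: 0.0174
```

Call:
step_arm:
  deltas:
    - [[-0.45,-0.24,0],[0,0,2.5],0]
    - [[-0.89,-0.48,0],[0,0,5],0]
    - [[-0.89,-0.48,0],[0,0,5],0]
    - [[-0.89,-0.48,0],[0,0,5],0]
    - [[-0.89,-0.48,0],[0,0,5],0]

```text
t: 17.23
ee_pos: [0.4704, -0.3588, 0.2024]
orientation: [-1.471, -2.672, -0.081]
ft_force: [-1.8, 5.7, 1.8]
width: 0.0174
```

Run:
```python
from h import *
from bench import ctrl, read_camera,camera_params
s=ctrl.read_state(); print(s['t'],s['ee_pos'],s['orientation'],s['width'],s['ft_force'],s['torque'],s['joint_positions'].round(2))
np.savez('w13.npz',p=s['ee_pos'],o=s['orientation'])
im=read_camera('wrist')[:,:,::-1]; cv2.imwrite('pics/w13.png',im)
im=read_camera('scene')[:,:,::-1]; cv2.imwrite('pics/scene13.png',im);crop(im,180,160,270,170,2.9,'pics/s13c.png')
```

```text
17.2333 [ 0.47036688 -0.35879823  0.20237932] [-1.47055305 -2.67154116 -0.0812115 ] 0.01742593460360137 [-1.84203065  5.70111611  1.80052728] [ 0.93149408  0.34357623 -0.12547443] [-0.71  0.19  1.75  0.03  1.3  -1.29]
```

View pics/w13.png

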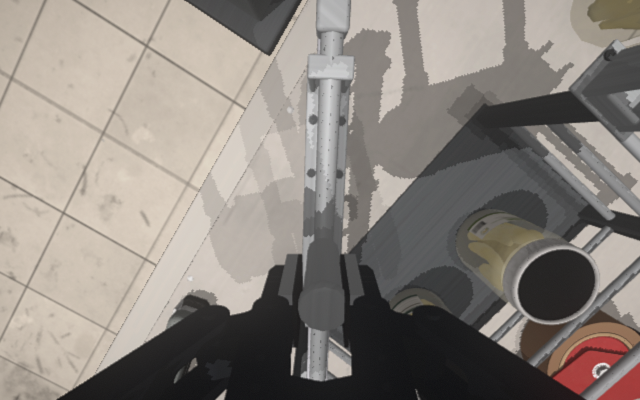

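View pics/s13c.png

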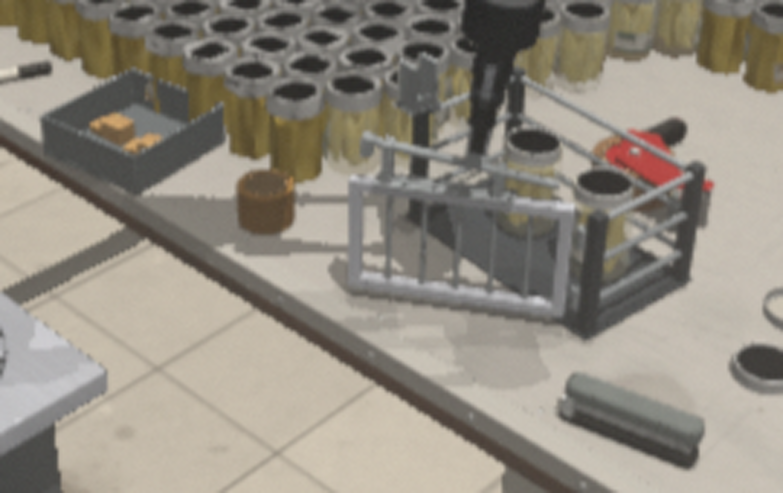

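Run:
```python
from h import *
from bench import camera_params,ctrl
cp=camera_params('scene')
f=lambda c,z: ray(cp,180+c[0]/2.9,160+c[1]/2.9,z)
for z in (.015,.025):
    a=f((350,290),z);b=f((567,318),z);d=(a-b)[:2];print(a,b,np.linalg.norm(d),np.degrees(np.arctan2(d[1],d[0]))-82.3)
for z in (.16,):
    a=f((350,183),z);b=f((572,208),z);d=(a-b)[:2];print(a,b,np.linalg.norm(d),np.degrees(np.arctan2(d[1],d[0]))-82.3)
cp=camera_params('wrist');w=np.load('w13.npz');P=(w['p'],w['o'])
a=ray(cp,331,68,.2,P);h=np.array([.5292,-.4602]);d=a[:2]-h;print('guide',a,np.linalg.norm(d),np.degrees(np.arctan2(d[1],d[0])))
w=np.load('w7.npz');a=np.array([.5576,-.2598]);d=a-h;print(np.linalg.norm(d),np.degrees(np.arctan2(d[1],d[0])))
s=ctrl.read_state();print(s['t'],s['ee_pos'],s['ft_force'],s['dq'].round(4))
```

```text
[ 0.39591368 -0.25865954  0.015     ] [ 0.51853557 -0.45405171  0.015     ] 0.23068209181160823 39.81106819842044
[ 0.38627124 -0.26784351  0.025     ] [ 0.50753466 -0.46107103  0.025     ] 0.2281264777744526 39.81106819842047
[ 0.38369598 -0.26877698  0.16      ] [ 0.50368706 -0.45592323  0.16      ] 0.2223096525248058 40.36645203049676
guide [ 0.42650343 -0.28220129  0.2       ] 0.20549969704299295 119.98285018780409
0.20240237152760834 81.93395103393094
17.3333 [ 0.4703925  -0.35877583  0.20238272] [-3.18855331  6.63157136  3.4634031 ] [-0.0002  0.0016 -0.0022  0.0017 -0.0003 -0.    ]
```

The gate angle agrees by four measures: 38 to 40 degrees. I'll hold for a few rows to confirm it is still, then hand in.

Call:
step_arm:
  deltas:
    - [[0,0,0],[0,0,0],0]
    - [[0,0,0],[0,0,0],0]
    - [[0,0,0],[0,0,0],0]
    - [[0,0,0],[0,0,0],0]
    - [[0,0,0],[0,0,0],0]
    - [[0,0,0],[0,0,0],0]

```text
t: 17.83
ee_pos: [0.4704, -0.3588, 0.2024]
orientation: [-1.47, -2.672, -0.081]
ft_force: [-2.6, 6.4, 3.0]
width: 0.0169
```

Run:
```python
from bench import ctrl
s=ctrl.read_state();print(s['t'],s['ee_pos'],s['ft_force'],s['width'],s['dq'].round(4))
print(ctrl.sign_off())
```

```text
17.8333 [ 0.47044118 -0.35880666  0.20239927] [-2.58265272  6.35981163  2.96346198] 0.01687242627482833 [-0.001  -0.0011  0.0005 -0.0004  0.0008 -0.0008]
the job is handed in; nothing more can be done
None
```

I put both offcuts in the scrap tray, lifted the knob about 9 mm and drew the bolt back. Then I swung the gate open and handed in at 17.8 s, still gripping the knob with a 60 N grip set.

**Last checks**
- **Gate angle:** 38 to 40° open, from the scene image, the bolt guide and the knob position.
- **Arm and grip:** still in the last 0.5 s before hand-in. The fingers were 16.9 mm apart on the 16 mm knob, with a wrist force of about 7.5 N.
- **Offcuts:** both in the tray in the last scene view. They lay clear of the walls when I released them.
- **Jars, tape roll and stapler:** no movement visible in the last scene view. I did not measure them.

**What went wrong or disagreed**
- My first grip on the knob was about 7 mm too high, so I re-gripped lower before lifting.
- My first scene reading of the tray centre was about 14 mm off the wrist camera's. I used the wrist value, and its corners projected back onto the scene picture correctly.
- Two estimates of the bolt draw differed: about 42 mm from the arm's travel, and 45 to 49 mm from the images. The bolt is probably at its 45 mm stop, and both are well over the 29 mm needed.

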